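# Fill the topping caddy for the next batch of flatbread

### The job

Gather the four topping shakers, the ones with domed caps with holes, into the caddy: each one stands upright in the well of its own shape and size, on the well's floor, set down gently and let go. The two jars with flat knobbed lids only look similar: leave them standing where they are.

Things in the scene. Friction and masses are not known exactly. Their poses are not given: they have to be found in the camera images.
- big_round_shaker: Topping shaker, round: aluminium body 60 mm in diameter with a low domed black cap that has a cluster of 7 small white holes, 92 mm high in all. Sides straight up to 76 mm. Origin: centre of the underside, z up. Loose, about 0.24 kg, upright on the counter at the start.
- small_round_shaker: Topping shaker, round and small: aluminium body 42 mm in diameter with a low domed black cap with 7 small white holes, 78 mm high in all. Sides straight up to 68 mm. Origin: centre of the underside, z up. Loose, about 0.14 kg, upright on the counter at the start.
- square_shaker: Topping shaker, square: aluminium body 50 x 50 mm with a black square cap carrying a low round dome (44 mm across) with 7 small white holes, 88 mm high in all. Sides straight up to 78 mm. Origin: centre of the underside, z up. x and y are square to its sides. Loose, about 0.22 kg, upright at the start.
- oblong_shaker: Topping shaker, oblong: aluminium body 64 mm along its x and 36 mm along its y, with a black cap carrying a low round dome (32 mm across) with 7 small white holes, 80 mm high in all. Sides straight up to 72 mm. Origin: centre of the underside, z up. Loose, about 0.18 kg, upright at the start.
- round_jar: Storage jar, NOT a shaker: round, aluminium, 60 mm in diameter like the big round shaker, but with a flat black lid without holes and a narrow steel knob (18 mm across) in its middle; 92 mm high with the knob. Origin: centre of the underside, z up. Loose; to be left standing where it is.
- square_jar: Storage jar, NOT a shaker: square, aluminium, 50 x 50 mm like the square shaker, but with a flat black lid without holes and a narrow steel knob (18 mm across) in its middle; 90 mm high with the knob. Origin: centre of the underside, z up. Loose; to be left standing where it is.
- big_round_well: Big round well, place of the big round shaker: inside diameter 78 mm, outside 84 mm. White, open-topped; one of four fixed 106 mm apart, two by two, in any order, in the caddy (dark steel tray 226 x 226 mm, rim 16 mm high, fixed). Origin: centre of the underside, z up, 4 mm above the counter. Walls 3 mm; rim 32 mm, inner floor 3 mm above the origin.
- small_round_well: Small round well, place of the small round shaker: inside diameter 60 mm, outside 66 mm. White, open-topped; one of four fixed 106 mm apart, two by two, in any order, in the caddy (dark steel tray 226 x 226 mm, rim 16 mm high, fixed). Origin: centre of the underside, z up, 4 mm above the counter. Walls 3 mm; rim 32 mm, inner floor 3 mm above the origin.
- square_well: Square well, place of the square shaker: inside 68 x 68 mm, outside 74 x 74 mm, x and y square to its sides. White, open-topped; one of four fixed 106 mm apart, two by two, in any order, in the caddy (dark steel tray 226 x 226 mm, rim 16 mm high, fixed). Origin: centre of the underside, z up, 4 mm above the counter. Walls 3 mm; rim 32 mm, inner floor 3 mm above the origin.
- oblong_well: Oblong well, place of the oblong shaker: inside 82 mm along its x and 54 mm along its y, outside 88 x 60 mm. White, open-topped; one of four fixed 106 mm apart, two by two, in any order, in the caddy (dark steel tray 226 x 226 mm, rim 16 mm high, fixed). Origin: centre of the underside, z up, 4 mm above the counter. Walls 3 mm; rim 32 mm, inner floor 3 mm above the origin.
Things that resemble listed ones, but are neither listed nor needed, are in the scene too. Leave any orange or purple look-alike of the oblong_well alone.

How it is judged:
By the outcome, as a careful person would: the job done as asked, in the order asked, and still so for the second after the job is handed in, with the robot touching nothing.
It also fails if it takes over 120 s, if anything falls off the work surface, if the arm or the gripper's body presses on something with over 40 N, if the wrist force passes 120 N, or if a joint passes its speed limit or range.

### The arm

A 7-joint arm with a two-finger parallel gripper is mounted at the origin on the work surface. World frame = base frame: x ahead of the robot, y to its left, z up, the work surface at z = 0. Lengths are in mm, angles in rad, forces in N, time in s.
With the tool pointing down it reaches from about 400 to 875 mm from the base axis. Payload 4.4 kg.
Tool frame: the origin (TCP) lies between the finger pads; the fingertips stand env.tip_reach ahead of it and the grasp point (between the pads) lies 6 mm ahead of it (env.tip_reach is the distance from the TCP to the fingertips, in mm); z points along the fingers, y is the line along which they close (so a half turn about z gives the same grasp; the last joint's range is limited). The gripper opens to 85 mm and grips with 20 to 120 N. Pads are 22 mm wide; open, the fingers measure 114 mm over their backs; the gripper's body (76 mm by 85 mm) begins 54 mm behind the grasp point. The pads swing forward as they close: fully open they stand 13 mm farther back than shut.
Start: joints at [-1.286, 0.628, 0.038, 1.517, -0.027, 0.996, -0.02], TCP at [223.35, 610.436, 256.313] pointing down, gripper open.
Joint ranges: [-3.06, 3.06], [-0.37, 2.12], [-1.25, 1.32], [0.18, 2.47], [-1.1, 4.24], [0.23, 1.98], [-2.94, 2.94]. Speed limits (rad/s): [2.57, 2.57, 3.14, 3.14, 3.14, 3.14, 3.14].

### API

Orientations are given as a unit quaternion [x, y, z, w].
In Python, from cell import env gives the robot as it stands.
- The arm moves only by the tool drive_tool, never from a script. Its argument "deltas" is a list of rows, each a list of 5 numbers: the finger opening in cm, from 0 to 8.54, then the shift along the tool's x, y, z in cm, then the turn about the tool's z in rad. In form: [[grip, tx, ty, tz, twist], ...]. A call has 1 to 12 rows; each row is the pose to reach, as a shift and turn from the pose commanded when the call began, along the tool's axes at that moment; what a row does not reach only later rows make up. A row lasts 1/10 s, in which the tool goes at most 50 mm and 8.59 degrees, less where a joint would pass 70% of its speed; a pose out of reach is approached as far as the arm can. A call with a gripper value outside its range is refused whole. The fingers move at their own pace and stop on an object; "newtons" is the grip in N (left out, the last holds). Time passes only in rows, so rows that repeat a pose let the fingers close. It gives the time, the measured TCP pose, the force, the opening and the grip force at its end, in the units of the state.
- env.get_state(): the state, without advancing time (a new reading comes with each control period).
- env.get_image(name): name is "side" or "top" or "wrist"; returns the picture (384x512x3 uint8, blue, green, red); there is no depth.
- env.camera_model(name): a dict with "mtx" (3x3 intrinsics, pixels), "rvec" (rotation vector, rad) and "tvec" (3), from world to camera coordinates, as OpenCV has them. Camera axes: x right, y down, z forward; pixel columns grow to the right and rows downward; lengths in mm; the calibration is good to about 2 mm. A picture is of the moment at which its call begins: read the wrist's pose just before it. camera_model takes no time and is no camera call; for the wrist camera it gives the pose at the moment of the call.
- env.finish_job(): hands the job in; it is judged then, once.
The state is a dict: "time_s": time; "joint_pos": joint angles; "joint_velocities": joint speeds; "tau": joint torques, N m; "position": TCP position; "ee_rot": TCP orientation; "force": force on the tool from outside, world axes, zero at the start; "ft_torque": the same for the moment, N m; "grip_width": opening from 0.0 (shut) to 1.0 (fully open); "grip_force": force on a finger pad.
Only numpy, scipy, OpenCV 4.12 (cv2) and the standard library are available. Lean on these libraries where they do the work, as an engineer would, in place of code of your own. Each camera call takes 0.05 s, during which the arm holds its last target. There are 200 camera calls.

## Working session

There is one attempt and no reset: what is moved stays moved. The work goes in short steps, Python scripts to look and compute and a tool call to move; the robot and the scene stay as the last step left them, time stands still between calls to the robot, and variables do not carry over. Pictures are saved under pics/ and viewed, at most 14 in all, crops included, and the job is handed in when it is done.

Besides the shell and the picture viewer there is one more tool, called after ">>>" in YAML: its name, and indented under it one key for each argument. drive_tool: Moves the arm, as the interface text tells. Its arguments: {"type":"object","properties":{"deltas":{"type":"array"},"newtons":{"type":"number"}},"required":["deltas"]}

```bash
mkdir -p pics; ls
python3 - <<'E'
from cell import env
import cv2
for n in("top","side"):
    cv2.imwrite(f"pics/{n}0.png",env.get_image(n)); m=env.camera_model(n); print(n,m)
s=env.get_state();print(s['position'],s['ee_rot'],env.tip_reach,s['grip_width'],s['time_s'])
E
```

```text
pics
top {'mtx': array([[443.32168989,   0.        , 255.98794902],
       [  0.        , 443.32168989, 189.95360781],
       [  0.        ,   0.        ,   1.        ]]), 'rvec': array([ 2.13566632, -2.15546755,  0.22342212]), 'tvec': array([  17.29290245,  460.00520606, 1019.17516135])}
side {'mtx': array([[434.8623216 ,   0.        , 255.88228684],
       [  0.        , 434.8623216 , 193.94553592],
       [  0.        ,   0.        ,   1.        ]]), 'rvec': array([ 2.14524179, -0.25351802,  0.16856691]), 'tvec': array([-426.01592118,  110.962382  ,  926.72650731])}
[223.17215414 609.93393219 255.49604594] [ 1.74487767e-01  9.84658979e-01 -8.34575563e-04 -1.35396477e-04] 25.0 1.0038141899537207 0.1
```

View pics/top0.png

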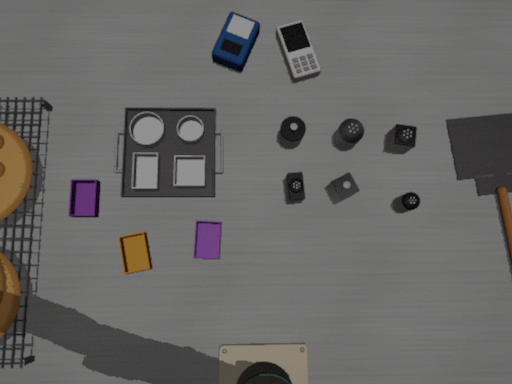

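View pics/side0.png

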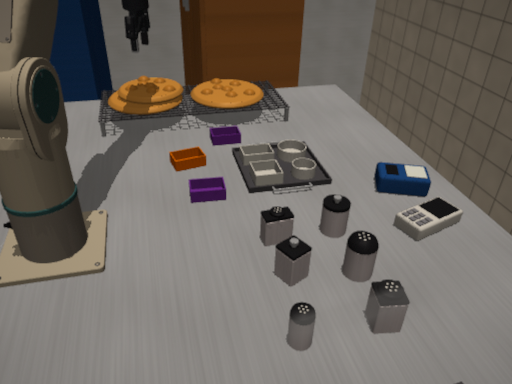

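The top view shows these candidates. Shakers: big round (352,131), square (405,136), small round (411,201), oblong (296,186). Knobbed jars: round (293,129), square (344,187). Wells: big round (147,128), small round (190,129), oblong (146,171), square (189,171). Oblong look-alikes: purple (85,198) and (208,240), orange (136,252). I'll check the choice in a close crop.

```bash
cat > h.py <<'E'
import numpy as np, cv2
from cell import env
def ray(cam,uv,z):
    """pixels -> world points on plane z"""
    m=env.camera_model(cam) if isinstance(cam,str) else cam
    R=cv2.Rodrigues(m["rvec"])[0]; t=np.ravel(m["tvec"])
    uv=np.atleast_2d(uv).astype(float); d=np.c_[uv,np.ones(len(uv))]@np.linalg.inv(m["mtx"]).T@R
    c=-R.T@t
    return c+d*((z-c[2])/d[:,2])[:,None]
E
python3 - <<'E'
import cv2,numpy as np
from h import *
im=cv2.imread("pics/top0.png")
a=im[105:225,265:435]; b=im[95:210,105:235]
a=cv2.resize(a,None,fx=4.6,fy=4.6,interpolation=cv2.INTER_CUBIC); cv2.imwrite("pics/c1.png",cv2.convertScaleAbs(a,alpha=1.6,beta=20))
g=im.max(2)
for th in(45,60):
  n,l,s,c=cv2.connectedComponentsWithStats((g<th).astype('uint8')[100:220,265:435])
  for i in range(1,n):
    if s[i][4]>80: print(th,s[i]+[265,100,0,0,0],c[i]+[265,100])
E
```

```text
45 [280 117  25  25 441] [292.13378685 129.49433107]
45 [339 119  24  25 278] [350.14028777 132.6294964 ]
45 [394 125  22  22 357] [404.12885154 135.68907563]
45 [285 173  19  29 380] [294.49210526 186.80263158]
45 [399 193  21  17 211] [408.85781991 201.16587678]
60 [278 117  27  32 605] [290.80330579 132.51900826]
60 [334 119  30  32 616] [347.63474026 134.69967532]
60 [385 124  31  30 682] [399.89002933 139.10410557]
60 [285 172  20  32 494] [293.91295547 187.93724696]
60 [327 173  32  27 355] [341.73802817 185.30985915]
60 [393 193  27  20 358] [405.2877095  202.62290503]
```

View pics/c1.png

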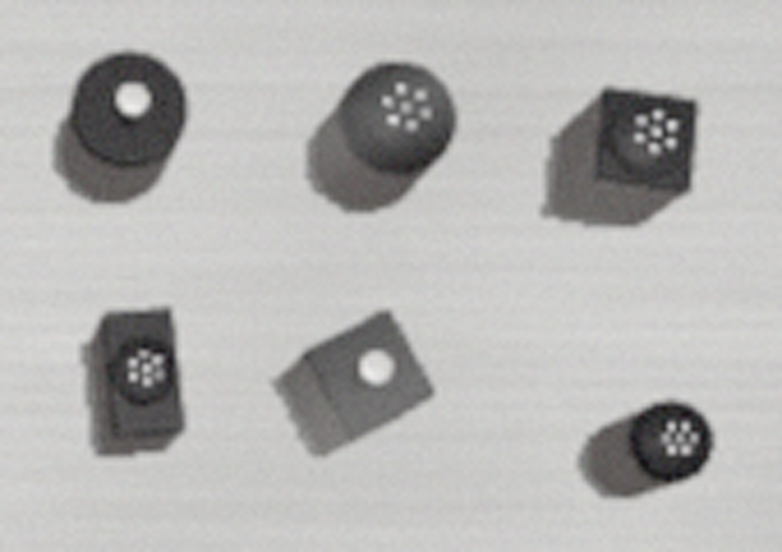

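The crop confirms the choice. The clusters of seven holes are on big round (407,106), square (655,131), oblong (147,369) and small round (680,438), in crop pixels. The knobs at (132,99) and (376,366) are the jars.

Run:
```python
from h import *
im=cv2.imread("pics/top0.png").astype(int).min(2)
seeds={'big':(407,106,92),'square':(655,131,88),'small':(680,438,78),'oblong':(147,369,80),'rjar':(132,99,92),'sjar':(376,366,90)}
for k,(u,v,z) in seeds.items():
    u=u/4.6+264.9; v=v/4.6+104.9
    V,U=np.mgrid[int(v)-6:int(v)+8,int(u)-6:int(u)+8]
    w=np.clip(im[V,U]-70,0,None)*((V-v)**2+(U-u)**2<42)
    c=[(U*w).sum()/w.sum(),(V*w).sum()/w.sum()]
    print(k,np.round(c,1),ray('top',c,z)[0].round(1))
P=lambda q:np.array(q)/4.6+[264.6,104.6]
for n,q,z in(('sq',[(605,90),(697,103),(690,192),(598,180)],82),('ob',[(107,314),(170,310),(183,430),(115,437)],75),('sj',[(387,312),(434,392),(355,435),(306,354)],82)):
    w=ray('top',P(q),z)[:,:2]; e=np.roll(w,-1,0)-w
    print(n,w.mean(0).round(1),np.linalg.norm(e,axis=1).round(1),np.degrees(np.arctan2(e[:,1],e[:,0])).round(1))
# wells
im=cv2.imread("pics/top0.png"); g=im.min(2)
b=(g>60).astype('uint8'); sub=b.copy()
for nm,(x0,y0,x1,y1) in {'bigr':(126,109,168,149),'smallr':(172,112,208,146),'obl':(128,149,162,192),'sqr':(170,150,210,192)}.items():
    m=g[y0:y1,x0:x1]; m=(m>110).astype('uint8')
    cs=[c for c in cv2.findContours(m,0,1)[0]]; c=max(cs,key=lambda c:cv2.boundingRect(c)[2]*cv2.boundingRect(c)[3])
    r=cv2.minAreaRect(c); cc=np.array(r[0])+[x0,y0]
    w=ray('top',cc,36)[0]; bx=ray('top',cv2.boxPoints(r)+[x0,y0],36)[:,:2]; e=np.diff(bx,axis=0)
    print(nm,cc.round(1),w.round(1),np.linalg.norm(e,axis=1).round(1),np.degrees(np.arctan2(e[:,1],e[:,0])).round(1))
a=cv2.resize(im[95:210,105:235],None,fx=5,fy=5,interpolation=cv2.INTER_CUBIC); cv2.imwrite("pics/c2.png",cv2.convertScaleAbs(a,alpha=1.3,beta=10))
```

```text
big [352.1 127.7] [ 597.6 -212.3   92. ]
square [407.5 133.2] [ 585.3 -344.4   88. ]
small [412.  200.1] [ 427.3 -347.4   78. ]
oblong [295.7 184.9] [464.4 -77.3  80. ]
rjar [293.4 126.2] [601.6 -74.3  92. ]
sjar [346.3 184.5] [ 462.8 -192.6   90. ]
sq [ 582.1 -341.3] [48.2 48.1 47.8 48.6] [-98.4 171.4  82.2  -8.1]
ob [463.7 -78.4] [32.2 61.8 34.5 63.1] [ -86.6 -175.6   95.5    2.2]
sj [ 461.4 -191.8] [46.6 46.3 47.3 47.2] [-152.1  117.8   29.   -63.1]
bigr [147.5 130. ] [610.8 275.5  36. ] [72.  71.  71.9] [ -15.7 -109.2  163.6]
smallr [190.7 130.6] [609.1 170.7  36. ] [52.7 53.2 52.6] [ -24.7 -117.6  154.8]
obl [144.7 170.3] [510.4 279.2  36. ] [88.6 59.9 88.6] [ -1.9 -94.4 177.5]
sqr [188.5 170. ] [510.6 174.7  36. ] [74.6 73.9 73.8] [ -90.2 -179.5   89.7]
```

View pics/c2.png

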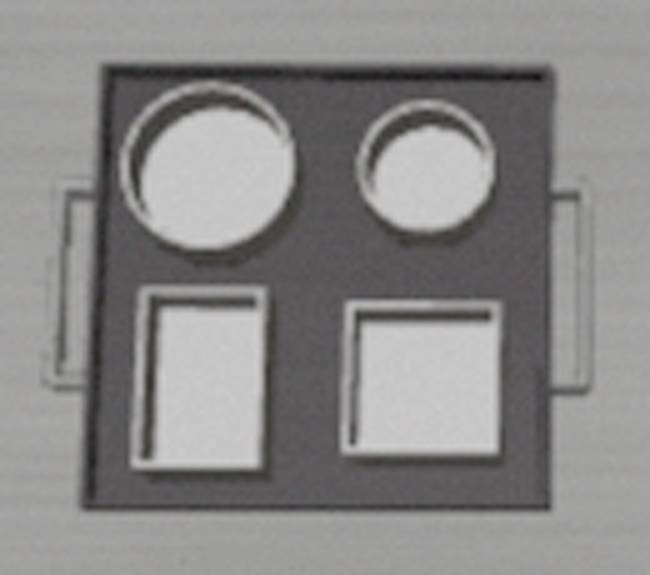

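The crop shows the four white wells, in crop pixels: big round (209,167), small round (426,167), oblong (200,378) and square (420,379). The tray is nearly square to the world axes.

Run:
```python
from h import *
C=lambda q:np.array(q)/5+[104.6,94.6]
w=ray('top',C([(209,167),(426,167),(199.5,378.5),(420.5,379)]),36)[:,:2]
print('wells big,small,obl,sq',w.round(1).tolist())
t=ray('top',C([(103,66),(555,67),(551,508),(82,508)]),18)[:,:2]; e=np.roll(t,-1,0)-t
print('tray',t.mean(0).round(1),np.linalg.norm(e,axis=1).round(),np.degrees(np.arctan2(e[:,1],e[:,0])).round(1))
im=cv2.imread("pics/side0.png").astype(int).min(2)
for k,(u,v,z) in {'big':(366,237,92),'square':(390,287,88),'small':(303,309,78),'oblong':(278,210,80)}.items():
    V,U=np.mgrid[v-7:v+8,u-9:u+10]; g=np.clip(im[V,U]-110,0,None)
    c=[(U*g).sum()/g.sum(),(V*g).sum()/g.sum()]; print(k,np.round(c,1),ray('side',c,z)[0].round(1))
s=env.get_state();print(s['position'])
```

```text
wells big,small,obl,sq [[615.8, 278.3], [615.7, 173.0], [510.3, 279.6], [509.6, 174.2]]
tray [562.  224.5] [225. 225. 225. 223.] [-90.1 179.7  89.6  -0.4]
big [370.2 232.3] [ 613.7 -206.6   92. ]
square [391.  286.4] [ 584.3 -343.2   88. ]
small [305.8 305.2] [ 434.4 -341.6   78. ]
oblong [277.3 204.4] [469.7 -60.9  80. ]
[223.17215414 609.93393219 255.49604594]
```

```bash
cat >> h.py <<'E'
def go(x,y,z,yaw):
    """deltas (cm, rad) from the pose now to TCP x,y,z with tool y along world yaw (deg, mod 180)"""
    from scipy.spatial.transform import Rotation as Ro
    s=env.get_state(); R=Ro.from_quat(s['ee_rot']).as_matrix(); d=R.T@(np.array([x,y,z])-s['position'])/10
    now=np.degrees(np.arctan2(R[1,1],R[0,1])); dy=(yaw-now+90)%180-90
    print(f"t={s['time_s']:.1f} pos={np.round(s['position'],1)} yaw={now:.1f} w={s['grip_width']:.2f} -> shift {d.round(2)} twist {-np.radians(dy):.3f}")
E
python3 -c "
from h import *
go(598,-212,190,90)"
```

```text
t=0.1 pos=[223.2 609.9 255.5] yaw=69.9 w=1.00 -> shift [-63.44 -64.3    6.66] twist -0.351
```

>>> drive_tool:
  deltas:
    - [8.5, -32, -32, 3, -0.35]
    - [8.5, -32, -32, 3, -0.35]
    - [8.5, -32, -32, 3, -0.35]
    - [8.5, -32, -32, 3, -0.35]
    - [8.5, -32, -32, 3, -0.35]
    - [8.5, -32, -32, 3, -0.35]
    - [8.5, -32, -32, 3, -0.35]
    - [8.5, -32, -32, 3, -0.35]
    - [8.5, -32, -32, 3, -0.35]
    - [8.5, -32, -32, 3, -0.35]
    - [8.5, -32, -32, 3, -0.35]
    - [8.5, -32, -32, 3, -0.35]
  newtons: 40

```text
time_s: 1.3
position: [413.4, 201.1, 226.2]
ee_rot: [-0.0, 1.0, 0.0, -0.0]
force: [-1.0, 0.7, -0.3]
grip_width: 0.997
grip_force: 0.0
```

```bash
python3 -c "
from h import *
go(598,-212,190,90)"
```

```text
t=1.3 pos=[413.4 201.1 226.2] yaw=90.0 w=1.00 -> shift [-18.44 -41.32   3.58] twist 0.001
```

>>> drive_tool:
  deltas:
    - [8.5, -18.4, -41.3, 3.5, 0]
    - [8.5, -18.4, -41.3, 3.5, 0]
    - [8.5, -18.4, -41.3, 3.5, 0]
    - [8.5, -18.4, -41.3, 3.5, 0]
    - [8.5, -18.4, -41.3, 3.5, 0]
    - [8.5, -18.4, -41.3, 3.5, 0]
    - [8.5, -18.4, -41.3, 3.5, 0]
    - [8.5, -18.4, -41.3, 3.5, 0]
    - [8.5, -18.4, -41.3, 3.5, 0]
    - [8.5, -18.4, -41.3, 3.5, 0]
    - [8.5, -18.4, -41.3, 3.5, 0]
    - [8.5, -18.4, -41.3, 3.5, 0]

```text
time_s: 2.5
position: [597.9, -209.7, 191.0]
ee_rot: [-0.002, 1.0, 0.001, -0.0]
force: [0.8, 0.4, -0.4]
grip_width: 0.994
grip_force: 0.0
```

Run:
```python
from h import *
m=env.camera_model('wrist'); im=env.get_image('wrist'); cv2.imwrite('pics/w1.png',im)
go(598,-212,61,90)
R=cv2.Rodrigues(m['rvec'])[0];print((-R.T@np.ravel(m['tvec'])).round(),R[2].round(2))
for p in((598,-212,92),(585,-344,88),(427,-347,78),(464,-77,80)): print(p,cv2.projectPoints(np.float32([p]),m['rvec'],m['tvec'],m['mtx'],None)[0].ravel().round())
```

```text
t=2.5 pos=[ 597.8 -209.6  191.2] yaw=90.2 w=1.00 -> shift [-0.02 -0.26 13.02] twist 0.003
[ 532. -210.  308.] [ 0.26  0.   -0.97]
(598, -212, 92) [250. 201.]
(585, -344, 88) [ 77. 183.]
(427, -347, 78) [ 44. -55.]
(464, -77, 80) [447.   9.]
```

View pics/w1.png

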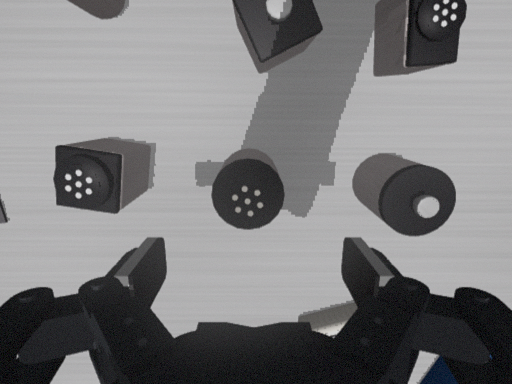

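The wrist view shows the big shaker's holes at (248,201), against (250,201) predicted. The square's are at (78,184), against (77,183). The estimates are good to about 2 mm, so I'll descend.

>>> drive_tool:
  deltas:
    - [8.5, 0, -0.2, 4, 0]
    - [8.5, 0, -0.2, 8, 0]
    - [8.5, 0, -0.2, 11, 0]
    - [8.5, 0, -0.2, 13, 0]
    - [8.5, 0, -0.2, 13, 0]
    - [5, 0, -0.2, 13, 0]
    - [5, 0, -0.2, 13, 0]
    - [5, 0, -0.2, 13, 0]
    - [5, 0, -0.2, 13, 0]
    - [5, 0, -0.2, 13, 0]
    - [5, 0, -0.2, 13, 0]
    - [5, 0, -0.2, 13, 0]
  newtons: 40

```text
time_s: 3.75
position: [599.0, -214.7, 63.3]
ee_rot: [0.0, 1.0, -0.0, 0.002]
force: [1.2, 2.7, 6.2]
grip_width: 0.694
grip_force: 44.0
```

```bash
python3 -c "
from h import *
go(598,-212,190,90)
go(615.7,279,195,90)"
```

```text
t=3.8 pos=[ 599.  -214.7   63.3] yaw=90.0 w=0.69 -> shift [  0.06   0.27 -12.67] twist -0.000
t=3.8 pos=[ 599.  -214.7   63.3] yaw=90.0 w=0.69 -> shift [ -1.71  49.37 -13.17] twist -0.000
```

>>> drive_tool:
  deltas:
    - [5, 0, 0, -3, 0]
    - [5, 0, 0, -8, 0]
    - [5, 0, 0, -13.2, 0]
    - [5, -1.7, 49.3, -13.2, 0]
    - [5, -1.7, 49.3, -13.2, 0]
    - [5, -1.7, 49.3, -13.2, 0]
    - [5, -1.7, 49.3, -13.2, 0]
    - [5, -1.7, 49.3, -13.2, 0]
    - [5, -1.7, 49.3, -13.2, 0]
    - [5, -1.7, 49.3, -13.2, 0]
    - [5, -1.7, 49.3, -13.2, 0]
    - [5, -1.7, 49.3, -13.2, 0]

```text
time_s: 4.95
position: [613.1, 236.1, 193.4]
ee_rot: [0.001, 1.0, -0.0, 0.0]
force: [1.3, -0.8, -2.6]
grip_width: 0.693
grip_force: 44.6
```

```bash
python3 -c "
from h import *
go(615.7,279,72,90)"
```

```text
t=5.0 pos=[613.1 236.1 193.4] yaw=89.9 w=0.69 -> shift [-0.26  4.29 12.14] twist -0.001
```

>>> drive_tool:
  deltas:
    - [5, -0.2, 4.3, 0, 0]
    - [5, -0.2, 4.3, 0, 0]
    - [5, -0.2, 4.3, 3, 0]
    - [5, -0.2, 4.3, 5, 0]
    - [5, -0.2, 4.3, 6, 0]
    - [5, -0.2, 4.3, 6, 0]
    - [5, -0.2, 4.3, 6, 0]

```text
time_s: 5.65
position: [616.0, 277.4, 133.9]
ee_rot: [0.001, 1.0, 0.0, 0.001]
force: [0.3, 0.1, -2.0]
grip_width: 0.689
grip_force: 44.6
```

Run:
```python
from h import *
im=env.get_image('wrist'); m=env.camera_model('wrist'); 
go(615.7,279,72,90)
for p in((615.7,279,36),(615.7,173.3,36),(510,279.3,36),(509.7,174,36)):
    q=cv2.projectPoints(np.float32([p]),m['rvec'],m['tvec'],m['mtx'],None)[0].ravel(); print(q.round()); cv2.circle(im,tuple(int(v) for v in q),3,(0,0,255),-1)
cv2.imwrite('pics/w2.png',im)
```

```text
t=5.7 pos=[616.3 277.7 134.4] yaw=89.9 w=0.69 -> shift [0.08 0.13 6.24] twist -0.001
[255. 200.]
[116. 201.]
[256.  48.]
[97. 48.]
```

View pics/w2.png

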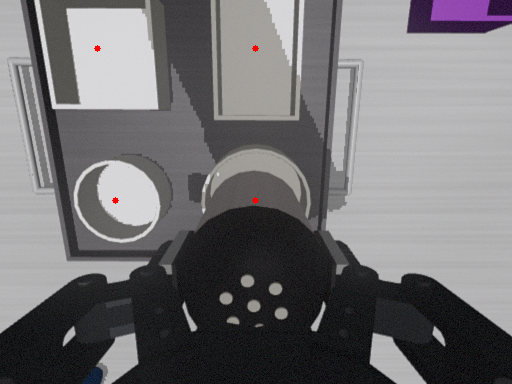

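The wrist view shows the small well's rim centred at (118,200), against (116,201) predicted. The oblong well is centred at column 256, as predicted. The map is good, so I'll lower gently.

>>> drive_tool:
  deltas:
    - [5, 0, 0.1, 3, 0]
    - [5, 0, 0.1, 5, 0]
    - [5, 0, 0.1, 5.7, 0]
    - [5, 0, 0.1, 5.9, 0]
    - [5, 0, 0.1, 6.1, 0]
    - [5, 0, 0.1, 6.2, 0]
    - [5, 0, 0.1, 6.3, 0]
    - [5, 0, 0.1, 6.3, 0]

```text
time_s: 6.5
position: [615.7, 278.6, 70.6]
ee_rot: [0.0, 1.0, 0.0, 0.0]
force: [0.5, 0.8, -2.5]
grip_width: 0.695
grip_force: 44.6
```

>>> drive_tool:
  deltas:
    - [5, 0, 0, 0.05, 0]
    - [5, 0, 0, 0.1, 0]
    - [5, 0, 0, 0.15, 0]
    - [5, 0, 0, 0.15, 0]

```text
time_s: 6.9
position: [615.7, 278.6, 70.3]
ee_rot: [0.0, 1.0, 0.0, 0.0]
force: [-3.3, -1.6, 7.1]
grip_width: 0.691
grip_force: 45.7
```

>>> drive_tool:
  deltas:
    - [6.5, 0, 0, 0, 0]
    - [7, 0, 0, 0, 0]
    - [7.5, 0, 0, 0, 0]
    - [7.5, 0, 0, 0, 0]
    - [7.5, 0, 0, 0, 0]
    - [7.5, 0, 0, -1, 0]
    - [7.5, 0, 0, -3, 0]
    - [7.5, 0, 0, -7, 0]
    - [7.5, 0, 0, -12, 0]
    - [7.5, 0, 0, -12, 0]
    - [7.5, 0, 0, -12, 0]

```text
time_s: 8.0
position: [616.4, 278.9, 191.0]
ee_rot: [0.0, 1.0, 0.001, 0.002]
force: [0.0, 0.1, -0.4]
grip_width: 0.879
grip_force: 0.0
```

Run:
```python
from h import *
im=env.get_image('top')
a=cv2.resize(im[95:210,105:235],None,fx=5,fy=5,interpolation=cv2.INTER_CUBIC); cv2.imwrite("pics/c3.png",a)
go(464.3,-78,190,94)
```

```text
t=8.1 pos=[615.2 278.4 189.1] yaw=90.0 w=0.88 -> shift [ 15.07 -35.66  -0.1 ] twist -0.071
```

>>> drive_tool:
  deltas:
    - [7.5, 15.1, -35.7, 0, -0.07]
    - [7.5, 15.1, -35.7, 0, -0.07]
    - [7.5, 15.1, -35.7, 0, -0.07]
    - [7.5, 15.1, -35.7, 0, -0.07]
    - [7.5, 15.1, -35.7, 0, -0.07]
    - [7, 15.1, -35.7, 0, -0.07]
    - [7, 15.1, -35.7, 0, -0.07]
    - [7, 15.1, -35.7, 0, -0.07]
    - [7, 15.1, -35.7, 0, -0.07]
    - [7, 15.1, -35.7, 0, -0.07]
    - [7, 15.1, -35.7, 0, -0.07]

```text
time_s: 9.15
position: [464.2, -77.1, 188.0]
ee_rot: [-0.035, 0.999, 0.001, -0.001]
force: [0.5, 0.5, -0.3]
grip_width: 0.821
grip_force: 0.0
```

Run:
```python
from h import *
m=env.camera_model('wrist'); im=env.get_image('wrist')
go(464.3,-78,62,94)
th=np.radians(4);c,s=np.cos(th),np.sin(th)
P=[(464.3+c*a-s*b,-78+s*a+c*b,76) for a,b in((32,18),(-32,18),(-32,-18),(32,-18))]+[(464.3,-78,80)]
for q in cv2.projectPoints(np.float32(P),m['rvec'],m['tvec'],m['mtx'],None)[0].reshape(-1,2): cv2.circle(im,tuple(int(v) for v in q),2,(0,0,255),-1)
cv2.imwrite('pics/w3.png',im)
```

```text
t=9.2 pos=[464.5 -76.8 188.1] yaw=94.1 w=0.82 -> shift [ 0.02 -0.13 12.61] twist 0.002
```

View pics/w3.png

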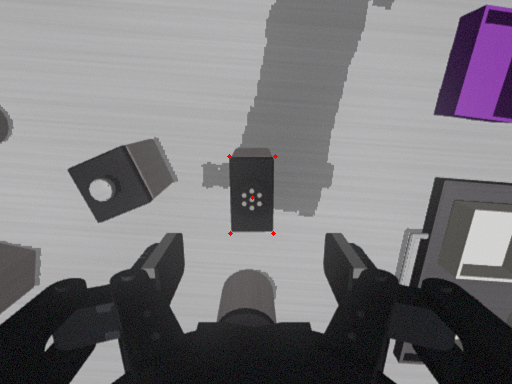

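The wrist view shows the oblong shaker's cap matching the predicted corners and its holes at (252,198). Next I'll grasp it.

>>> drive_tool:
  deltas:
    - [7, 0, -0.1, 4, 0]
    - [7, 0, -0.1, 8, 0]
    - [7, 0, -0.1, 11, 0]
    - [7, 0, -0.1, 12.7, 0]
    - [7, 0, -0.1, 12.7, 0]
    - [2.8, 0, -0.1, 12.7, 0]
    - [2.8, 0, -0.1, 12.7, 0]
    - [2.8, 0, -0.1, 12.7, 0]
    - [2.8, 0, -0.1, 12.7, 0]
    - [2.8, 0, -0.1, 12.7, 0]
    - [2.8, 0, -0.1, 12.7, 0]
    - [2.8, 0, -0.1, 12.7, 0]

```text
time_s: 10.4
position: [465.2, -79.1, 62.7]
ee_rot: [-0.035, 0.999, 0.0, 0.001]
force: [-0.8, 1.3, 7.4]
grip_width: 0.419
grip_force: 41.1
```

```bash
python3 -c "
from h import *
go(510,279.3,190,89.7)"
```

```text
t=10.4 pos=[465.2 -79.1  62.7] yaw=94.0 w=0.42 -> shift [ -6.99  35.44 -12.71] twist 0.075
```

>>> drive_tool:
  deltas:
    - [2.8, 0, 0, -3, 0]
    - [2.8, 0, 0, -8, 0]
    - [2.8, 0, 0, -12.7, 0]
    - [2.8, -7, 35.4, -12.7, 0.075]
    - [2.8, -7, 35.4, -12.7, 0.075]
    - [2.8, -7, 35.4, -12.7, 0.075]
    - [2.8, -7, 35.4, -12.7, 0.075]
    - [2.8, -7, 35.4, -12.7, 0.075]
    - [2.8, -7, 35.4, -12.7, 0.075]
    - [2.8, -7, 35.4, -12.7, 0.075]
    - [2.8, -7, 35.4, -12.7, 0.075]
    - [2.8, -7, 35.4, -12.7, 0.075]

```text
time_s: 11.6
position: [508.7, 281.5, 188.4]
ee_rot: [0.001, 1.0, 0.001, -0.0]
force: [-1.0, -0.3, -2.2]
grip_width: 0.418
grip_force: 41.0
```

```bash
python3 -c "
from h import *
go(510,279.3,70,89.7)"
```

```text
t=11.6 pos=[508.7 281.5 188.4] yaw=89.9 w=0.42 -> shift [-0.14 -0.23 11.84] twist 0.004
```

>>> drive_tool:
  deltas:
    - [2.8, -0.1, -0.2, 3, 0]
    - [2.8, -0.1, -0.2, 7, 0]
    - [2.8, -0.1, -0.2, 10, 0]
    - [2.8, -0.1, -0.2, 11, 0]
    - [2.8, -0.1, -0.2, 11.4, 0]
    - [2.8, -0.1, -0.2, 11.6, 0]
    - [2.8, -0.1, -0.2, 11.7, 0]
    - [2.8, -0.1, -0.2, 11.8, 0]
    - [2.8, -0.1, -0.2, 11.8, 0]

```text
time_s: 12.5
position: [511.0, 276.9, 71.4]
ee_rot: [0.003, 1.0, 0.0, 0.001]
force: [-0.4, 0.7, -2.5]
grip_width: 0.414
grip_force: 41.0
```

```bash
python3 -c "
from h import *
go(510,279.3,69.7,89.7)
go(510,279.3,69.7,89.7)"
```

```text
t=12.5 pos=[511.  276.9  71.4] yaw=89.7 w=0.41 -> shift [0.1  0.24 0.17] twist -0.001
t=12.5 pos=[511.  276.9  71.4] yaw=89.7 w=0.41 -> shift [0.1  0.24 0.17] twist -0.001
```

>>> drive_tool:
  deltas:
    - [2.8, 0, 0.1, 0.05, 0]
    - [2.8, 0, 0.1, 0.1, 0]
    - [2.8, 0, 0.1, 0.15, 0]
    - [2.8, 0, 0.1, 0.15, 0]

```text
time_s: 12.9
position: [510.6, 278.0, 69.8]
ee_rot: [0.003, 1.0, 0.0, 0.0]
force: [-2.4, 0.6, 4.9]
grip_width: 0.415
grip_force: 41.8
```

Contact at the floor. I'll release and rise.

>>> drive_tool:
  deltas:
    - [4, 0, 0, 0, 0]
    - [5, 0, 0, 0, 0]
    - [5.8, 0, 0, 0, 0]
    - [5.8, 0, 0, 0, 0]
    - [5.8, 0, 0, 0, 0]
    - [5.8, 0, 0, -1, 0]
    - [5.8, 0, 0, -3, 0]
    - [5.8, 0, 0, -7, 0]
    - [5.8, 0, 0, -12, 0]
    - [5.8, 0, 0, -12, 0]
    - [5.8, 0, 0, -12, 0]

```text
time_s: 14.0
position: [511.4, 278.0, 191.2]
ee_rot: [0.003, 1.0, 0.001, 0.002]
force: [-0.4, -0.9, -0.9]
grip_width: 0.681
grip_force: 0.0
```

Run:
```python
from h import *
im=env.get_image('side')[120:220,200:360]; cv2.imwrite("pics/s1.png",cv2.resize(im,None,fx=4.5,fy=4.5,interpolation=cv2.INTER_CUBIC))
go(427.3,-347.4,190,90)
```

```text
t=14.1 pos=[510.4 277.5 189.7] yaw=89.7 w=0.68 -> shift [ 7.940e+00 -6.254e+01 -6.000e-02] twist -0.006
```

View pics/s1.png

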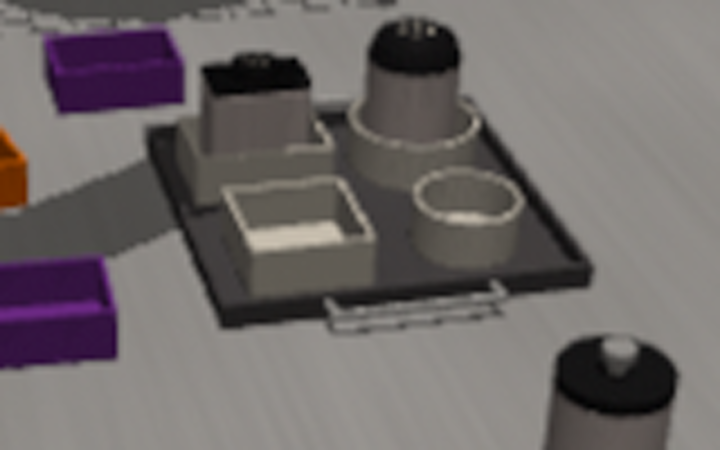

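The side view shows the oblong shaker (255,110) and the big round one (415,90) upright in their wells. The small round one is next.

>>> drive_tool:
  deltas:
    - [6.5, 7.9, -62.5, 0, 0]
    - [6.5, 7.9, -62.5, 0, 0]
    - [6.5, 7.9, -62.5, 0, 0]
    - [6.5, 7.9, -62.5, 0, 0]
    - [6.5, 7.9, -62.5, 0, 0]
    - [6.5, 7.9, -62.5, 0, 0]
    - [6.5, 7.9, -62.5, 0, 0]
    - [6.5, 7.9, -62.5, 0, 0]
    - [6.5, 7.9, -62.5, 0, 0]
    - [6.5, 7.9, -62.5, 0, 0]
    - [6.5, 7.9, -62.5, 0, 0]
    - [6.5, 7.9, -62.5, 0, 0]

```text
time_s: 15.25
position: [430.4, -318.5, 187.7]
ee_rot: [0.003, 1.0, 0.001, -0.001]
force: [1.1, 0.1, 1.1]
grip_width: 0.763
grip_force: 0.0
```

```bash
python3 -c "
from h import *
go(427.3,-347.4,190,90)"
```

```text
t=15.2 pos=[ 430.4 -318.5  187.7] yaw=89.7 w=0.76 -> shift [ 0.29 -2.89 -0.24] twist -0.006
```

>>> drive_tool:
  deltas:
    - [6.5, 0.3, -2.9, 0, 0]
    - [6.5, 0.3, -2.9, 0, 0]
    - [6.5, 0.3, -2.9, 0, 0]
    - [6.5, 0.3, -2.9, 0, 0]

```text
time_s: 15.65
position: [428.6, -344.2, 188.2]
ee_rot: [0.002, 1.0, 0.001, -0.001]
force: [0.3, 0.4, 0.0]
grip_width: 0.761
grip_force: 0.0
```

Run:
```python
from h import *
m=env.camera_model('wrist'); im=env.get_image('wrist').min(2).astype(int)
go(427.3,-347.4,62,90)
q=cv2.projectPoints(np.float32([(427.3,-347.4,78)]),m['rvec'],m['tvec'],m['mtx'],None)[0].ravel()
u,v=q.astype(int); V,U=np.mgrid[v-22:v+23,u-22:u+23]; g=(im[V,U]>110)&((V-v)**2+(U-u)**2<18**2)
c=[U[g].mean(),V[g].mean()]; print(q,c,g.sum(),ray(m,c,78))
```

```text
t=15.7 pos=[ 428.9 -344.2  188.5] yaw=89.8 w=0.76 -> shift [ 0.15 -0.35 12.65] twist -0.003
[249.1736  195.77057] [np.float64(249.09278350515464), np.float64(196.94845360824743)] 97 [[ 428.27725821 -347.47274068   78.        ]]
```

Confirmed at (428,-347), so I'll grasp.

>>> drive_tool:
  deltas:
    - [6.5, 0, -0.2, 4, 0]
    - [6.5, 0, -0.2, 8, 0]
    - [6.5, 0, -0.2, 11, 0]
    - [6.5, 0, -0.2, 12.6, 0]
    - [6.5, 0, -0.2, 12.6, 0]
    - [3.4, 0, -0.2, 12.6, 0]
    - [3.4, 0, -0.2, 12.6, 0]
    - [3.4, 0, -0.2, 12.6, 0]
    - [3.4, 0, -0.2, 12.6, 0]
    - [3.4, 0, -0.2, 12.6, 0]
    - [3.4, 0, -0.2, 12.6, 0]

```text
time_s: 16.8
position: [429.5, -348.4, 64.3]
ee_rot: [0.003, 1.0, -0.0, 0.001]
force: [1.1, 2.2, 7.4]
grip_width: 0.478
grip_force: 41.0
```

```bash
python3 -c "
from h import *
go(615.6,173.3,190,90)"
```

```text
t=16.8 pos=[ 429.5 -348.4   64.3] yaw=89.7 w=0.48 -> shift [-18.34  52.26 -12.58] twist -0.006
```

>>> drive_tool:
  deltas:
    - [3.4, 0, 0, -3, 0]
    - [3.4, 0, 0, -8, 0]
    - [3.4, 0, 0, -12.6, 0]
    - [3.4, -18.3, 52.3, -12.6, 0]
    - [3.4, -18.3, 52.3, -12.6, 0]
    - [3.4, -18.3, 52.3, -12.6, 0]
    - [3.4, -18.3, 52.3, -12.6, 0]
    - [3.4, -18.3, 52.3, -12.6, 0]
    - [3.4, -18.3, 52.3, -12.6, 0]
    - [3.4, -18.3, 52.3, -12.6, 0]
    - [3.4, -18.3, 52.3, -12.6, 0]
    - [3.4, -18.3, 52.3, -12.6, 0]

```text
time_s: 18.0
position: [580.1, 77.4, 189.4]
ee_rot: [0.003, 1.0, -0.0, 0.0]
force: [0.6, -0.8, -1.5]
grip_width: 0.478
grip_force: 41.0
```

```bash
python3 -c "
from h import *
go(615.6,173.3,72,90)"
```

```text
t=18.0 pos=[580.1  77.4 189.4] yaw=89.7 w=0.48 -> shift [-3.49  9.61 11.74] twist -0.006
```

>>> drive_tool:
  deltas:
    - [3.4, -3.5, 9.6, 0, 0]
    - [3.4, -3.5, 9.6, 0, 0]
    - [3.4, -3.5, 9.6, 0, 0]
    - [3.4, -3.5, 9.6, 0, 0]
    - [3.4, -3.5, 9.6, 3, 0]
    - [3.4, -3.5, 9.6, 5.5, 0]
    - [3.4, -3.5, 9.6, 5.5, 0]

```text
time_s: 18.7
position: [612.5, 168.0, 130.9]
ee_rot: [0.004, 1.0, -0.002, -0.004]
force: [-1.7, -0.4, -1.0]
grip_width: 0.481
grip_force: 41.0
```

```bash
python3 -c "
from h import *
go(615.6,173.3,72,90)
env.get_image('top')
go(615.6,173.3,72,90)"
```

```text
t=18.7 pos=[612.5 168.  130.9] yaw=89.5 w=0.48 -> shift [-0.35  0.55  5.89] twist -0.008
t=18.8 pos=[614.  168.8 132.9] yaw=89.5 w=0.48 -> shift [-0.18  0.47  6.09] twist -0.008
```

>>> drive_tool:
  deltas:
    - [3.4, -0.2, 0.4, 0, 0]
    - [3.4, -0.2, 0.4, 2, 0]
    - [3.4, -0.2, 0.4, 2, 0]
    - [3.4, -0.2, 0.4, 2, 0]

```text
time_s: 19.15
position: [617.9, 175.4, 115.3]
ee_rot: [0.003, 1.0, 0.0, 0.001]
force: [-0.0, -0.5, -0.6]
grip_width: 0.478
grip_force: 41.0
```

Run:
```python
from h import *
go(615.6,173.3,72,90)
im=env.get_image('wrist'); m=env.camera_model('wrist')
go(615.6,173.3,72,90)
for p in((615.6,173.3,36),(509.7,174,36)):
    q=cv2.projectPoints(np.float32([p]),m['rvec'],m['tvec'],m['mtx'],None)[0].ravel(); cv2.circle(im,tuple(int(v) for v in q),3,(0,0,255),-1)
cv2.imwrite('pics/w4.png',im)
```

```text
t=19.1 pos=[617.9 175.4 115.3] yaw=89.6 w=0.48 -> shift [ 0.23 -0.21  4.33] twist -0.006
t=19.2 pos=[618.1 175.5 115.5] yaw=89.6 w=0.48 -> shift [ 0.26 -0.22  4.35] twist -0.006
```

View pics/w4.png

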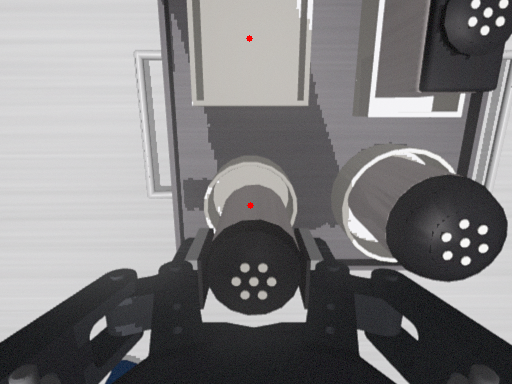

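The wrist view shows the small shaker over its well, with the rim centred near (251,202). I'll trim by 2 mm and lower.

>>> drive_tool:
  deltas:
    - [3.4, 0.2, -0.2, 1.5, 0]
    - [3.4, 0.2, -0.2, 3, 0]
    - [3.4, 0.2, -0.2, 3.8, 0]
    - [3.4, 0.2, -0.2, 4.1, 0]
    - [3.4, 0.2, -0.2, 4.2, 0]
    - [3.4, 0.2, -0.2, 4.3, 0]
    - [3.4, 0.2, -0.2, 4.3, 0]

```text
time_s: 19.9
position: [615.7, 173.7, 71.6]
ee_rot: [0.003, 1.0, 0.0, 0.0]
force: [-0.8, -0.0, -1.4]
grip_width: 0.48
grip_force: 41.0
```

>>> drive_tool:
  deltas:
    - [3.4, 0, 0, 0.05, 0]
    - [3.4, 0, 0, 0.1, 0]
    - [3.4, 0, 0, 0.15, 0]
    - [3.4, 0, 0, 0.15, 0]

```text
time_s: 20.3
position: [615.8, 173.6, 71.3]
ee_rot: [0.003, 1.0, 0.0, 0.001]
force: [-2.2, -1.2, 8.2]
grip_width: 0.482
grip_force: 42.0
```

>>> drive_tool:
  deltas:
    - [4.6, 0, 0, 0, 0]
    - [5.4, 0, 0, 0, 0]
    - [6, 0, 0, 0, 0]
    - [6, 0, 0, 0, 0]
    - [6, 0, 0, 0, 0]
    - [6, 0, 0, -1, 0]
    - [6, 0, 0, -3, 0]
    - [6, 0, 0, -7, 0]
    - [6, 0, 0, -12, 0]
    - [6, 0, 0, -12, 0]
    - [6, 0, 0, -12, 0]

```text
time_s: 21.4
position: [616.3, 173.7, 191.9]
ee_rot: [0.003, 1.0, 0.001, 0.002]
force: [-0.2, -1.0, -1.2]
grip_width: 0.705
grip_force: 0.0
```

```bash
python3 -c "
from h import *
go(584.5,-343.4,190,81.8)"
```

```text
t=21.4 pos=[616.3 173.7 191.9] yaw=89.7 w=0.70 -> shift [  2.87 -51.73   0.12] twist 0.137
```

>>> drive_tool:
  deltas:
    - [7.5, 2.9, -51.7, 0, 0.137]
    - [7.5, 2.9, -51.7, 0, 0.137]
    - [7.5, 2.9, -51.7, 0, 0.137]
    - [7.5, 2.9, -51.7, 0, 0.137]
    - [7.5, 2.9, -51.7, 0, 0.137]
    - [7.5, 2.9, -51.7, 0, 0.137]
    - [7.5, 2.9, -51.7, 0, 0.137]
    - [7.5, 2.9, -51.7, 0, 0.137]
    - [7.5, 2.9, -51.7, 0, 0.137]
    - [7.5, 2.9, -51.7, 0, 0.137]
    - [7.5, 2.9, -51.7, 0, 0.137]
    - [7.5, 2.9, -51.7, 0, 0.137]

```text
time_s: 22.6
position: [580.7, -347.8, 187.8]
ee_rot: [0.075, 0.997, -0.001, -0.002]
force: [-0.9, 0.3, 0.8]
grip_width: 0.877
grip_force: 0.0
```

Run:
```python
from h import *
env.get_image('top')
m=env.camera_model('wrist'); im=env.get_image('wrist')
go(584.5,-343.4,62,81.8)
th=np.radians(-8.2);c,s=np.cos(th),np.sin(th)
P=[(584.5+c*a-s*b,-343.4+s*a+c*b,82) for a,b in((25,25),(-25,25),(-25,-25),(25,-25))]+[(584.5,-343.4,88)]
for q in cv2.projectPoints(np.float32(P),m['rvec'],m['tvec'],m['mtx'],None)[0].reshape(-1,2): cv2.circle(im,tuple(int(v) for v in q),2,(0,0,255),-1)
cv2.imwrite('pics/w5.png',im)
```

```text
t=22.7 pos=[ 583.  -341.7  188.2] yaw=81.8 w=0.88 -> shift [-0.21 -0.18 12.62] twist 0.001
```

View pics/w5.png

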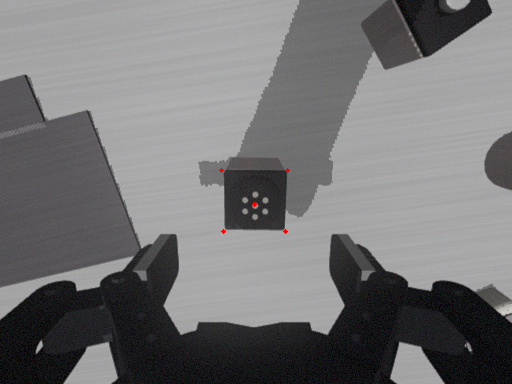

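The wrist view shows the square cap at (255,203), matching the prediction in position and angle. I'll grasp it.

>>> drive_tool:
  deltas:
    - [7.5, -0.1, -0.1, 4, 0]
    - [7.5, -0.1, -0.1, 8, 0]
    - [7.5, -0.1, -0.1, 11, 0]
    - [7.5, -0.1, -0.1, 12.6, 0]
    - [7.5, -0.1, -0.1, 12.6, 0]
    - [4.2, -0.1, -0.1, 12.6, 0]
    - [4.2, -0.1, -0.1, 12.6, 0]
    - [4.2, -0.1, -0.1, 12.6, 0]
    - [4.2, -0.1, -0.1, 12.6, 0]
    - [4.2, -0.1, -0.1, 12.6, 0]
    - [4.2, -0.1, -0.1, 12.6, 0]

```text
time_s: 23.8
position: [585.7, -344.8, 65.7]
ee_rot: [0.071, 0.997, -0.0, 0.002]
force: [0.3, 1.2, 5.3]
grip_width: 0.583
grip_force: 42.7
```

```bash
python3 -c "
from h import *
go(509.7,174,190,89.7)"
```

```text
t=23.8 pos=[ 585.7 -344.8   65.7] yaw=81.8 w=0.58 -> shift [ 14.85  50.26 -12.52] twist -0.137
```

>>> drive_tool:
  deltas:
    - [4.2, 0, 0, -3, 0]
    - [4.2, 0, 0, -8, 0]
    - [4.2, 0, 0, -12.6, 0]
    - [4.2, 14.8, 50.3, -12.6, -0.137]
    - [4.2, 14.8, 50.3, -12.6, -0.137]
    - [4.2, 14.8, 50.3, -12.6, -0.137]
    - [4.2, 14.8, 50.3, -12.6, -0.137]
    - [4.2, 14.8, 50.3, -12.6, -0.137]
    - [4.2, 14.8, 50.3, -12.6, -0.137]
    - [4.2, 14.8, 50.3, -12.6, -0.137]
    - [4.2, 14.8, 50.3, -12.6, -0.137]
    - [4.2, 14.8, 50.3, -12.6, -0.137]

```text
time_s: 25.0
position: [519.3, 102.5, 190.0]
ee_rot: [0.003, 1.0, -0.0, 0.0]
force: [1.3, -0.4, -3.0]
grip_width: 0.581
grip_force: 42.6
```

```bash
python3 -c "
from h import *
go(509.7,174,130,89.7)"
```

```text
t=25.0 pos=[519.3 102.5 190. ] yaw=89.6 w=0.58 -> shift [1.01 7.15 6.  ] twist -0.001
```

>>> drive_tool:
  deltas:
    - [4.2, 1, 7.1, 0, 0]
    - [4.2, 1, 7.1, 0, 0]
    - [4.2, 1, 7.1, 0, 0]
    - [4.2, 1, 7.1, 3, 0]
    - [4.2, 1, 7.1, 6, 0]
    - [4.2, 1, 7.1, 6, 0]
    - [4.2, 1, 7.1, 6, 0]
    - [4.2, 1, 7.1, 6, 0]

```text
time_s: 25.8
position: [511.5, 171.7, 131.0]
ee_rot: [0.003, 1.0, 0.0, 0.001]
force: [-0.8, 1.4, -2.3]
grip_width: 0.582
grip_force: 42.5
```

Run:
```python
from h import *
im=env.get_image('wrist'); m=env.camera_model('wrist')
go(509.7,174,73,89.7)
for p in((509.7,174,36),):
    q=cv2.projectPoints(np.float32([p]),m['rvec'],m['tvec'],m['mtx'],None)[0].ravel(); cv2.circle(im,tuple(int(v) for v in q),3,(0,0,255),-1)
cv2.imwrite('pics/w6.png',im)
```

```text
t=25.9 pos=[511.5 171.9 131.2] yaw=89.6 w=0.58 -> shift [0.2  0.2  5.81] twist -0.001
```

View pics/w6.png

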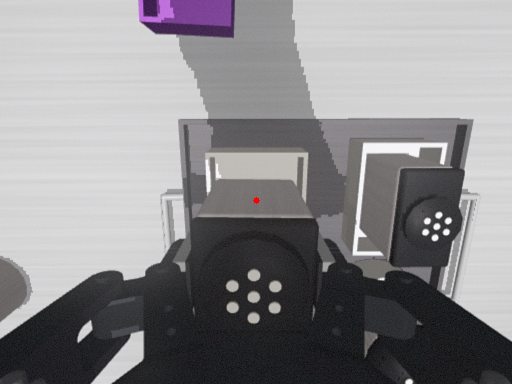

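The wrist view shows the square well spanning columns 205–308, centred under the target at (256,200). I'll lower.

>>> drive_tool:
  deltas:
    - [4.2, 0.1, 0.15, 2, 0]
    - [4.2, 0.1, 0.15, 4, 0]
    - [4.2, 0.1, 0.15, 5.1, 0]
    - [4.2, 0.1, 0.15, 5.4, 0]
    - [4.2, 0.1, 0.15, 5.6, 0]
    - [4.2, 0.1, 0.15, 5.7, 0]
    - [4.2, 0.1, 0.15, 5.7, 0]

```text
time_s: 26.55
position: [509.8, 173.6, 73.2]
ee_rot: [0.003, 1.0, 0.0, 0.001]
force: [0.4, -0.3, -1.8]
grip_width: 0.581
grip_force: 42.6
```

>>> drive_tool:
  deltas:
    - [4.2, 0, 0, 0.05, 0]
    - [4.2, 0, 0, 0.1, 0]
    - [4.2, 0, 0, 0.15, 0]
    - [4.2, 0, 0, 0.15, 0]

```text
time_s: 26.95
position: [509.7, 173.7, 72.6]
ee_rot: [0.003, 1.0, 0.0, 0.001]
force: [-2.1, -0.3, 9.5]
grip_width: 0.581
grip_force: 43.9
```

>>> drive_tool:
  deltas:
    - [5.4, 0, 0, 0, 0]
    - [6, 0, 0, 0, 0]
    - [6.8, 0, 0, 0, 0]
    - [6.8, 0, 0, 0, 0]
    - [6.8, 0, 0, 0, 0]
    - [6.8, 0, 0, -1, 0]
    - [6.8, 0, 0, -3, 0]
    - [6.8, 0, 0, -7, 0]
    - [6.8, 0, 0, -12, 0]
    - [6.8, 0, 0, -16, 0]
    - [6.8, 0, -5, -18, 0]
    - [6.8, 0, -10, -18, 0]

```text
time_s: 28.15
position: [510.7, 78.3, 255.0]
ee_rot: [0.0, 1.0, 0.001, 0.004]
force: [1.0, -0.9, -0.2]
grip_width: 0.795
grip_force: 0.0
```

>>> drive_tool:
  deltas:
    - [6.8, 0, -20, 0, 0]
    - [6.8, 0, -20, 0, 0]
    - [6.8, 0, -20, 0, 0]
    - [6.8, 0, -20, 0, 0]
    - [6.8, 0, -20, 0, 0]
    - [6.8, 0, -20, 0, 0]
    - [6.8, 0, -20, 0, 0]

```text
time_s: 28.85
position: [507.6, -121.6, 251.3]
ee_rot: [0.002, 1.0, 0.0, 0.0]
force: [0.2, 0.5, 0.6]
grip_width: 0.797
grip_force: 0.0
```

Run:
```python
from h import *
im=env.get_image('top')[90:215,105:435]; im2=env.get_image('side')[100:300,190:430]
a=cv2.resize(im,(780,295),interpolation=cv2.INTER_CUBIC); b=cv2.resize(im2,(360,300),interpolation=cv2.INTER_CUBIC)
o=np.zeros((595,780,3),np.uint8); o[:295]=a; o[295:,:360]=b; cv2.imwrite('pics/f.png',cv2.convertScaleAbs(o,alpha=1.3,beta=10))
```

```text
(no output)
```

View pics/f.png

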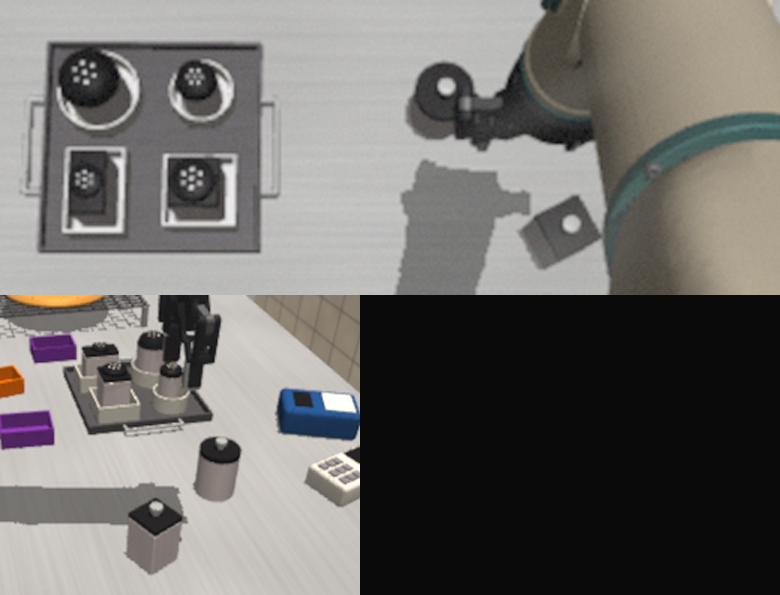

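All four shakers stand upright in their own wells: big round (88,75), small round (198,78), oblong (87,180) and square (193,180). The two jars are where they were, and the gripper is clear of everything.

```bash
python3 -c "
from cell import env
print(env.finish_job())"
```

```text
the job is handed in; nothing more can be done
None
```

All four shakers are upright in their matching wells and let go, both jars are untouched, and the job was handed in at about 29 s of robot time.

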